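Seat the lens barrel in the sprung V-stand

TASK

On the modeller's bench, swing the hasp with the red pull right off the lid of the grey lens case, open the case by its orange tab so that the lid stays up, and only then lift the lens barrel out. Lay the barrel, lengthwise centred, in the brass V-stand so that it bears on both sides of the V, press it down until the sprung V-head has sunk about halfway, and finish while still holding it pressed there: do not let go. Do not lift the lid while the hasp is still over it, and do not disturb the paint bottle, the thinner jar or the model rocket.

Things in the scene. Friction and masses are not known exactly. Their poses are not given: they have to be found in the camera images.
- case: Fixed grey case, 130 (x) x 190 (y) x 56 high, walls and floor 5. Origin under its centre on the bench, z up. Hasp and lid tab are at its front (-x), turned roughly to the robot's right; the lid hinges at its rear. The barrel lies on the floor along y, up to 20 mm off the middle in y, between two black rails 5 mm high whose inner edges are 14.5 mm either side of the middle.
- hasp (a joint): Hasp angle, rad: 0 flat over the lid, 1.57 upright, 2.7 fully off, hanging before the case's front. Starts at 0 to 0.2; friction keeps it where it is left. Axis parallel to the case's y; it swings from over the lid up and over to the case's -x. Hasp and lid do not block one another.
- hasp_pull (a point): Centre of the red pull at the hasp's free end, a round bar 14 mm thick, 20 mm long along the case's y; moves with the hasp. At angle 0 it is 12 mm above the lid's top, 50 mm from the hinge in the case's +x and 9 mm above it. Can be pinched from above by its two ends (20 mm, fingers closing along the case's y) and turns between the pads.
- hasp_hinge (a point): Point on the hasp's hinge axis at the middle of its width, in the case's frame at (-72, 45, 67) mm.
- lid (a joint): Lid angle in rad: 0 shut, 1.57 upright, 1.9 the stop, leaning back. Stays where it is left (friction). Starts shut.
- lid_tab (a point): Centre of the lid's orange tab, a round bar 14 mm thick, 20 mm long along the case's y, 22 mm beyond the lid's front edge; shut it is at (-87, -45, 60) mm in the case's frame. Moves with the lid. Pinch it from above by its two ends (20 mm, fingers closing along the case's y); it turns between the pads. Lid 8 mm thick, its top 64 mm up when shut.
- lid_hinge (a point): Point on the lid's hinge axis in line with the tab, in the case's frame at (65, -45, 60) mm: 152 mm from the tab. The tab swings from the case's -x side up and over towards +x.
- lens: Loose dark metal lens barrel, a smooth cylinder 40 mm in diameter and 110 mm long with brass rims, glass ends and two yellow rings 33 mm apart about its middle; about 110 to 210 g. Origin at its centre, its y along the cylinder's axis. Starts lying in the shut case, its axis along the case's y.
- stand: Fixed V-stand: green base 80 (x) x 120 (y) x 22 mm, origin under its centre on the bench, z up. The groove runs along its y. The sprung aluminium head carries two brass 90-degree Vs, each 14 mm long in y, centred 38 mm either side of the middle: 62 mm is free between them for the fingers. The Vs' tops are 42 mm apart, 7 mm below the seated barrel's axis; the head's bar is 33 mm below it.
- vhead (a joint): How far the V-head has been pressed down, in m: 0 up, 0.010 at its stop. Spring: about 4 N to start, then 1.2 N per mm. The barrel's own weight does not move it. The brass faces are polished and slippery (friction about 0.12). A grip held off to one side loads one side of the V only: a sideways force on the tool shows it.
- v_seat (a point): Where the centre of a properly seated, centred barrel belongs; it sinks with the V-head. Unpressed it is 75 mm above the bench, on the stand's z axis. Its y is along the groove, its z up.
- paint_bottle: Bystander: orange paint bottle with white cap, 32 mm across, 75 mm high, origin under its centre.
- thinner_jar: Bystander: whitish glass jar with a white cap, 44 mm across, 45 mm high, origin under its centre.
- model_rocket: Bystander: white model rocket lying along its x, 126 mm long, 16 mm thick with fins, origin under its middle.
There are look-alikes about, which are no part of the job. There is more than one size of the stand; the one meant has the size given above.

How it is judged:
By the outcome, as a careful person would: the job done as asked, in the order asked, and still so for the second after the job is handed in, while the arm keeps its last pose, push and grip.
It also fails if it takes over 61 s, if anything falls off the work surface, if the arm or the gripper's body presses on something with over 40 N, if the wrist force passes 120 N, or if a joint passes its speed limit or range.

ROBOT

A 6-joint arm with a two-finger parallel gripper is mounted at the origin on the work surface. World frame = base frame: x ahead of the robot, y to its left, z up, the work surface at z = 0. Lengths are in mm, angles in rad, forces in N, time in s.
With the tool pointing down it reaches from about 350 to 775 mm from the base axis. Payload 7.3 kg.
Tool frame: the origin (TCP) lies at the very end of the fingers, on their centre line; the grasp point (between the pads) lies 19 mm behind it; z points along the fingers, y is the line along which they close (so a half turn about z gives the same grasp; the last joint's range is limited). The gripper opens to 92 mm and grips with 3 to 60 N. Pads are 19 mm wide; open, the fingers measure 130 mm over their backs; the gripper's body (75 mm by 190 mm) begins 47 mm behind the grasp point.
Start: joints at [1.041, 0.342, 1.524, -0, 1.275, -0.146], TCP at [196.572, 486.831, 226.741] pointing down, gripper open.
Joint ranges: [-2.53, 2.53], [-0.77, 2.02], [0.04, 2.7], [-1, 4.14], [0.28, 2.66], [-3.11, 3.11]. Speed limits (rad/s): [2.57, 2.57, 3.14, 3.14, 3.14, 3.14].

INTERFACE

Orientations are given as [roll, pitch, yaw] about the fixed x, y, z axes, in that order (R = Rz(yaw) Ry(pitch) Rx(roll)).
In Python, from plant import get_obs, vision, workorder gives the robot as it stands.
- The arm moves only by the shell command python3 -m pendant 'ROWS' [OPENING]. ROWS is a JSON object of lists of equal length, an entry for each row: "dp": the shift along the tool's x, y, z in m, a list of three; "rotation": the turn, a rotation vector about the tool's x, y, z in rad, a list of three. A call has 1 to 8 rows; each row is the pose to reach, as a shift and turn from the pose commanded when the call began, along the tool's axes at that moment; what a row does not reach only later rows make up. A row lasts 1/8 s, in which the tool goes at most 62.5 mm and 10.7 degrees, less where a joint would pass 70% of its speed; a pose out of reach is approached as far as the arm can. A call with a gripper value outside its range is refused whole. OPENING is the finger opening in m, from 0 to 0.0918, set as the call begins (- or left out, the last holds). The fingers move at their own pace and stop on an object; the grip force is fixed at half the most. Time passes only in rows, so rows that repeat a pose let the fingers close. It gives the time, the measured TCP pose, the force, the opening and the grip force at its end, in the units of the state.
- get_obs(): the state, without advancing time (a new reading comes with each control period).
- vision.capture(name): name is "side" or "top" or "wrist"; returns a dict with "pixels" (420x560x3 uint8, red, green, blue), "vfov" (degrees; the focal length in pixels is half the picture's height over the tangent of half this angle, whatever the lens; pixels are square), "cx", "cy" (the principal point, pixels), "dist" ([k1, k2, p1, p2, k3] as OpenCV has them; the pictures are not rectified), "pose" (4x4, takes a point from camera to world coordinates); the wrist camera has in their place "T_tool_cam" (4x4, takes a point from camera to tool coordinates, whose origin is the TCP and whose axes are the flange's). Camera axes: x right, y up, looking along -z (the intrinsics and any distortion apply to the point x, -y, -z); pixel columns grow to the right and rows downward; lengths in mm; the calibration is good to about 2 mm. A picture is of the moment at which its call begins: read the wrist's pose just before it. There is no depth.
- workorder.close_job(): hands the job in; it is judged then, once.
The state is a dict: "time": time; "joint_positions": joint angles; "dq": joint speeds; "tau": joint torques, N m; "tool_pos": TCP position; "tcp_rot": TCP orientation; "contact_force": force on the tool from outside, world axes, zero at the start; "moment": the same for the moment, N m; "grip_width": finger opening in mm; "finger_force": force on a finger pad.
Only numpy, scipy, OpenCV 4.12 (cv2) and the standard library are available. Lean on these libraries where they do the work, as an engineer would, in place of code of your own. Each camera call takes 0.05 s, during which the arm holds its last target. There are 200 camera calls.

## Working session

There is one attempt and no reset: what is moved stays moved. The work goes in short steps, Python scripts to look and compute and a shell command to move; the robot and the scene stay as the last step left them, time stands still between calls to the robot, and variables do not carry over. Pictures are saved under pics/ and viewed, at most 10 in all, crops included, and the job is handed in when it is done.

```bash
ls; mkdir -p pics; cat > h.py <<'E'
import numpy as np, cv2
from plant import get_obs, vision, workorder
from scipy.spatial.transform import Rotation as R
def T_tool():
    o=get_obs(); T=np.eye(4); T[:3,:3]=R.from_euler('xyz',o['tcp_rot']).as_matrix(); T[:3,3]=o['tool_pos']; return T
def cap(name):
    T=T_tool(); c=vision.capture(name)
    c['T']=np.array(c['pose']) if 'pose' in c else T@np.array(c['T_tool_cam'])
    h,w=c['pixels'].shape[:2]; f=h/2/np.tan(np.radians(c['vfov'])/2)
    c['K']=np.array([[f,0,c['cx']],[0,f,c['cy']],[0,0,1.]]); c['dist']=np.array(c['dist'],float)
    return c
def ray(c,uv):
    p=cv2.undistortPoints(np.array(uv,float).reshape(-1,1,2),c['K'],c['dist'])[:,0]
    d=np.c_[p[:,0],-p[:,1],-np.ones(len(p))]; d/=np.linalg.norm(d,axis=1)[:,None]
    return c['T'][:3,3],d@c['T'][:3,:3].T
def onz(c,uv,z):
    o,d=ray(c,uv); return o+d*((z-o[2])/d[:,2])[:,None]
def tri(obs): # [(c,uv),...] -> point, residual mm
    A=np.zeros((3,3));b=np.zeros(3);L=[]
    for c,uv in obs:
        o,d=ray(c,uv); P=np.eye(3)-np.outer(d[0],d[0]); A+=P;b+=P@o;L.append((P,o))
    x=np.linalg.solve(A,b); return x,[np.linalg.norm(P@(x-o)) for P,o in L]
def proj(c,X):
    Tc=np.linalg.inv(c['T']); X=np.atleast_2d(X); p=X@Tc[:3,:3].T+Tc[:3,3]
    q=np.c_[p[:,0],-p[:,1],-p[:,2]]
    return cv2.projectPoints(q,np.zeros(3),np.zeros(3),c['K'],c['dist'])[0][:,0]
def save(c,n): cv2.imwrite('pics/'+n,c['pixels'][:,:,::-1])
E
python3 - <<'E'
from h import *
print(get_obs())
a=[]
for n in ['side','top','wrist']:
    c=cap(n); a.append(c['pixels'])
    np.save('/tmp/'+n+'.npy',c,allow_pickle=True); print(n,c['vfov'],c['dist'],c['T'].round(2).tolist())
    save(c,n+'0.png')
E
```

```text
pics
{'time': 0.0, 'joint_positions': array([ 1.04102327e+00,  3.42761683e-01,  1.52499311e+00, -2.74132345e-05,
        1.27535240e+00, -1.46010909e-01]), 'dq': array([0.00138001, 0.00081727, 0.00020312, 0.00035748, 0.0012674 ,
       0.00067934]), 'tau': array([ 1.61944776e-03, -4.31245422e+01, -2.44222802e+01,  7.18597183e-02,
        5.59482677e-02, -2.06335158e-04]), 'tool_pos': array([196.36300874, 486.48193538, 226.03306458]), 'tcp_rot': array([-3.14009042e+00, -1.94419732e-04,  2.75783836e+00]), 'contact_force': array([0.4017644 , 0.66955308, 0.6716709 ]), 'moment': array([-0.02766927, -0.01509077,  0.00240483]), 'finger_force': 0.0, 'grip_width': 91.74345438428952}
side 45.08539605539949 [-0.18982193  0.          0.          0.          0.        ] [[0.93, 0.18, -0.32, 132.21], [-0.36, 0.5, -0.78, -1063.14], [0.02, 0.84, 0.53, 734.92], [0.0, 0.0, 0.0, 1.0]]
top 50.5281564721473 [-0.02194295  0.          0.          0.          0.        ] [[0.01, 1.0, -0.07, 444.53], [-1.0, 0.02, 0.02, -98.67], [0.02, 0.07, 1.0, 1151.66], [0.0, 0.0, 0.0, 1.0]]
wrist 58.88103586398638 [-0.0142398  0.         0.         0.         0.       ] [[0.37, -0.88, -0.28, 118.52], [0.93, 0.36, 0.11, 518.06], [-0.0, -0.31, 0.95, 383.9], [0.0, 0.0, 0.0, 1.0]]
```

View pics/top0.png

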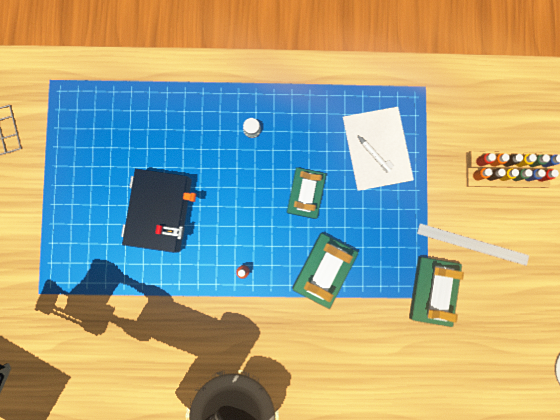

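View pics/side0.png

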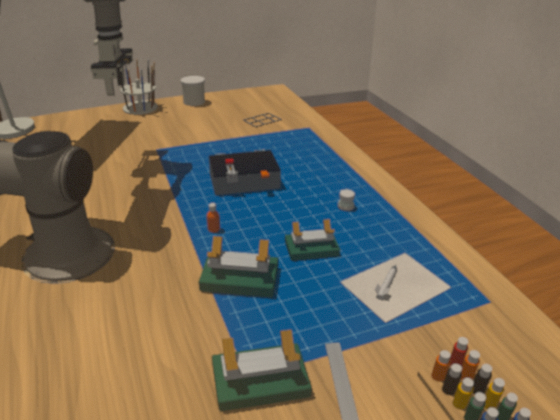

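The top view shows the case at (158,210), with the hasp's red pull at (158,229) and the orange tab at (190,197), so case -x is image-right. There are three green stands at (307,193), (326,270) and (437,291). The jar is at (251,127), the bottle at (242,271) and the rocket at (375,155). Next I'll measure the sizes of the stands and the case.

```bash
python3 - <<'E'
from h import *
C={n:np.load('/tmp/'+n+'.npy',allow_pickle=True).item() for n in ['top','side']}
c=C['top']; hsv=cv2.cvtColor(c['pixels'],cv2.COLOR_RGB2HSV)
def blobs(c,lo,hi,amin=15):
    hsv=cv2.cvtColor(c['pixels'],cv2.COLOR_RGB2HSV)
    m=cv2.inRange(hsv,lo,hi); n,l,s,ce=cv2.connectedComponentsWithStats(m)
    return [(ce[i].round(1).tolist(),int(s[i,4]),(l==i)) for i in range(1,n) if s[i,4]>=amin]
for n in C:
  print(n)
  for nm,lo,hi in [('green',(50,60,30),(90,255,140)),('red',(174,120,120),(179,255,255)),('red0',(0,150,120),(4,255,255)),('orange',(5,170,160),(14,255,255)),('brass',(13,120,90),(22,255,230))]:
    for ce,a,m in blobs(C[n],lo,hi,15 if 'red' in nm or nm=='orange' else 60): print(nm,ce,a, C[n]['pixels'][int(ce[1]),int(ce[0])])
for ce,a,m in blobs(c,(50,60,30),(90,255,140),150):
    ys,xs=np.nonzero(m)
    for z in (0,22):
        P=onz(c,np.c_[xs,ys],z)[:,:2].astype(np.float32); r=cv2.minAreaRect(P); print('stand',ce,z,np.round(r[0],1),np.round(r[1],1),round(r[2],1))
# crops
p=c['pixels']
a=cv2.resize(p[140:320,280:480],None,fx=3,fy=3,interpolation=cv2.INTER_CUBIC)[:, :, ::-1]
cv2.imwrite('pics/stands.png',a)
E
```

```text
top
green [308.2, 190.5] 486 [248 248 245]
green [333.1, 254.9] 338 [187 138  71]
green [426.4, 275.9] 595 [ 77 132  96]
green [454.2, 292.1] 143 [ 92 133  92]
red [158.0, 229.3] 42 [255  62  65]
red0 [486.2, 158.9] 25 [169 119 103]
red0 [547.1, 175.5] 40 [221  41  24]
orange [38.0, 19.8] 1821 [213 131  56]
orange [143.7, 24.1] 3365 [215 130  51]
orange [223.5, 4.2] 48 [218 136  58]
orange [326.7, 25.1] 5207 [219 138  55]
orange [279.9, 2.7] 86 [202 122  46]
orange [471.9, 12.6] 708 [214 133  57]
orange [518.8, 19.6] 942 [206 124  53]
orange [552.0, 26.2] 572 [199 121  50]
orange [436.2, 15.2] 84 [215 134  62]
orange [228.1, 5.9] 16 [208 126  53]
orange [288.9, 10.9] 19 [218 134  56]
orange [407.2, 20.2] 18 [217 136  58]
orange [220.9, 27.7] 31 [219 139  66]
orange [49.3, 32.2] 29 [217 133  55]
orange [450.2, 32.2] 21 [212 137  61]
orange [436.0, 43.1] 125 [201 129  61]
orange [47.4, 41.3] 27 [218 134  54]
orange [187.2, 43.6] 16 [213 134  59]
orange [232.2, 44.1] 19 [221 143  76]
orange [449.2, 50.4] 26 [212 133  60]
orange [546.3, 53.4] 17 [220 136  61]
orange [499.9, 159.6] 32 [22
[... 740 characters left out ...]
61]
orange [264.4, 172.7] 17 [182  87  10]
brass [274.7, 285.8] 88056 [28 48 53]
brass [157.5, 182.3] 312 [179 137  86]
brass [13.2, 218.6] 1306 [174 131  80]
brass [327.4, 226.8] 62 [140 102  49]
brass [296.2, 229.3] 62 [139  99  49]
brass [215.6, 247.3] 166 [145 103  46]
brass [262.6, 250.7] 156 [145 106  49]
brass [288.7, 346.5] 318 [139  99  47]
stand [308.2, 190.5] 0 [ 569.9 -181.6] [ 79.4 120.3] 79.5
stand [308.2, 190.5] 22 [ 567.5 -180. ] [ 77.8 118. ] 79.5
stand [333.1, 254.9] 0 [ 371.1 -232.8] [109.2 160.4] 63.0
stand [333.1, 254.9] 22 [ 372.5 -230.3] [107.2 157.3] 63.0
stand [426.4, 275.9] 0 [ 322.4 -521.9] [112.1 159. ] 83.4
stand [426.4, 275.9] 22 [ 324.7 -513.8] [110. 156.] 83.4
```

View pics/stands.png

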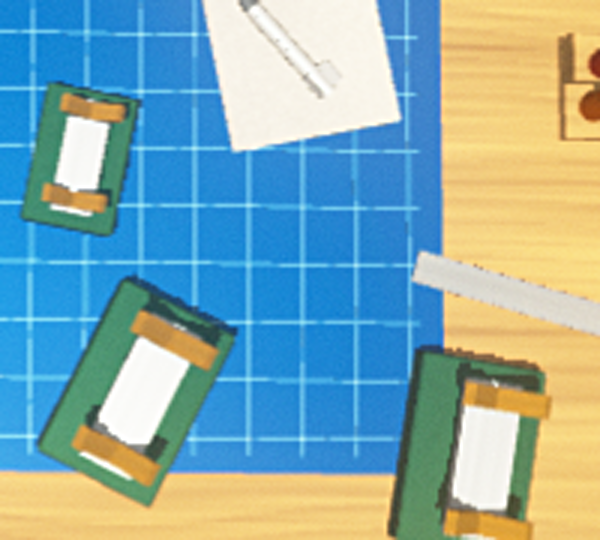

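The named candidates are stands (307,193) at about 79x119, (326,270) at about 108x159 and (437,291) at about 111x158. Only the first matches 80x120, and the enlarged crop shows it as clearly the small one, at crop (82,158). Next I'll triangulate the tab, the pull and the V tops.

```bash
python3 - <<'E'
from h import *
C={n:np.load('/tmp/'+n+'.npy',allow_pickle=True).item() for n in ['top','side']}
t,s=C['top'],C['side']
for n,a,b in [('tab',(191.7,196.6),(264.4,172.7)),('pull',(158,229.3),(228.8,159.9)),('V1',(310.3,175.9),(327.4,226.8)),('V2',(304.3,205.7),(296.2,229.3)),('bottle',(242,271),(213,215)),('jar',(251,126),(347,195))]:
    x,r=tri([(t,a),(s,b)]); print(n,x.round(1),np.round(r,1), np.hypot(*x[:2]).round())
hsv=cv2.cvtColor(t['pixels'],cv2.COLOR_RGB2HSV)
# lid: dark region within window
w=np.zeros(hsv.shape[:2],np.uint8); w[150:265,110:215]=1
m=((hsv[:,:,2]<60)&(w>0)).astype(np.uint8); m=cv2.morphologyEx(m,cv2.MORPH_OPEN,np.ones((7,7)))
ys,xs=np.nonzero(m); P=onz(t,np.c_[xs,ys],64)[:,:2].astype(np.float32); r=cv2.minAreaRect(P); print('lid',r,len(xs)); print(cv2.boxPoints(r).round(1).tolist())
g=cv2.inRange(hsv,(50,60,30),(90,255,140)); w[:]=0; w[150:230,280:335]=1
ys,xs=np.nonzero(g*w); 
for z in (0,22):
  r=cv2.minAreaRect(onz(t,np.c_[xs,ys],z)[:,:2].astype(np.float32)); print(cv2.boxPoints(r).round(1).tolist(),r[0])
E
```

```text
tab [547.6 102.7  69.1] [0.5 0.5] 557.0
pull [466.8 177.3  86.6] [0.1 0.1] 499.0
V1 [ 603.8 -186.5   61.3] [1. 1.] 632.0
V2 [ 529.6 -172.3   62.1] [1. 1.] 557.0
bottle [367.4 -21.5  44.4] [0.6 0.6] 368.0
jar [734. -37.  39.] [0.8 0.8] 735.0Traceback (most recent call last):
  File "<stdin>", line 10, in <module>
  File "h.py", line 17, in onz
    o,d=ray(c,uv); return o+d*((z-o[2])/d[:,2])[:,None]
        ~~~^^^^^^
  File "h.py", line 13, in ray
    p=cv2.undistortPoints(np.array(uv,float).reshape(-1,1,2),c['K'],c['dist'])[:,0]
      ~~~~~~~~~~~~~~~~~~~^^^^^^^^^^^^^^^^^^^^^^^^^^^^^^^^^^^^^^^^^^^^^^^^^^^^^
cv2.error: OpenCV(4.12.0) /io/opencv/modules/calib3d/src/undistort.dispatch.cpp:347: error: (-215:Assertion failed) CV_IS_MAT(_src) && CV_IS_MAT(_dst) && (_src->rows == 1 || _src->cols == 1) && (_dst->rows == 1 || _dst->cols == 1) && _src->cols + _src->rows - 1 == _dst->rows + _dst->cols - 1 && (CV_MAT_TYPE(_src->type) == CV_32FC2 || CV_MAT_TYPE(_src->type) == CV_64FC2) && (CV_MAT_TYPE(_dst->type) == CV_32FC2 || CV_MAT_TYPE(_dst->type) == CV_64FC2) in function 'cvUndistortPointsInternal'
```

```bash
cat >> h.py <<'E'
def Rt(yaw,tilt_y=0,tilt_x=0): # tool down with yaw, then turned about own x / y
    return R.from_euler('xyz',[np.pi,0,yaw])*R.from_rotvec([tilt_x,tilt_y,0])
def goto(p,Rg):
    T=T_tool(); d=(np.array(p)-T[:3,3])@T[:3,:3]/1000; r=(R.from_matrix(T[:3,:3]).inv()*Rg).as_rotvec()
    print('dp',d.round(4),'rot',r.round(3),'rows>=',max(np.linalg.norm(d)/.0625,np.linalg.norm(r)/.186).round(1))
E
python3 -m pendant '{"dp":[[-0.052,-0.0255,-0.003],[-0.105,-0.051,-0.006],[-0.157,-0.0765,-0.009],[-0.209,-0.102,-0.012],[-0.261,-0.1275,-0.015],[-0.314,-0.153,-0.018],[-0.366,-0.1785,-0.021],[-0.418,-0.204,-0.024]],"rotation":[[0,0,0.163],[0,0,0.327],[0,0,0.49],[0,0,0.653],[0,0,0.817],[0,0,0.98],[0,0,1.144],[0,0,1.307]]}' 0.05
python3 - <<'E'
from h import *
s=np.load('/tmp/side.npy',allow_pickle=True).item()
o=get_obs(); print(o['tool_pos'],o['tcp_rot'],o['joint_positions'],o['time'])
c=cap('wrist'); np.save('/tmp/w1.npy',c,allow_pickle=True); s=cap('side')
cv2.imwrite('pics/w1.png',np.hstack([c['pixels'][:,:,::-1][:420], cv2.resize(s['pixels'][20:230,150:270,::-1],(240,420),interpolation=cv2.INTER_CUBIC)]))
E
```

```text
time: 1.15
tool_pos: [508.7, 139.5, 250.7]
tcp_rot: [-3.141, -0.0, 1.445]
contact_force: [0.2, 0.8, 0.6]
grip_width: 49.8
finger_force: 0.0
[508.74437151 139.50230219 250.67926283] [-3.14136383e+00 -2.01921483e-04  1.44518617e+00] [1.22138592e-01 3.28923524e-01 1.47573884e+00 2.58906272e-04
 1.33710262e+00 2.47688753e-01] 1.15
```

View pics/w1.png

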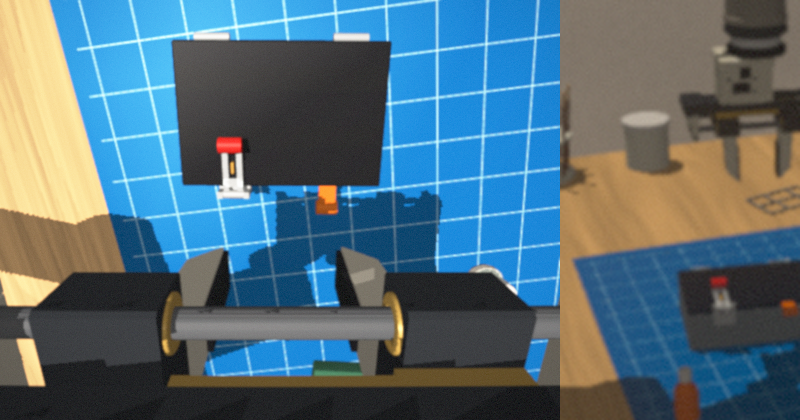

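The wrist view shows the lid's corners at about (173,41), (391,41), (380,184) and (183,184), the pull at (230,145) and the tab at (327,205). The gripper body is wide (190) along the closing axis.

```bash
cat >> h.py <<'E'
def mask(c,lo,hi,win):
    x0,x1,y0,y1=win; m=cv2.inRange(cv2.cvtColor(c['pixels'],cv2.COLOR_RGB2HSV),lo,hi); w=np.zeros_like(m); w[y0:y1,x0:x1]=1; return m*w
def cen(m): ys,xs=np.nonzero(m); return (xs.mean(),ys.mean()),len(xs),(xs.min(),xs.max(),ys.min(),ys.max())
E
python3 - <<'E'
from h import *
w=np.load('/tmp/w1.npy',allow_pickle=True).item(); t=np.load('/tmp/top.npy',allow_pickle=True).item(); s=np.load('/tmp/side.npy',allow_pickle=True).item()
m=mask(w,(0,0,0),(179,255,75),(150,410,20,195)); m=cv2.morphologyEx(m,cv2.MORPH_OPEN,np.ones((9,9),np.uint8))
cn=max(cv2.findContours(m,0,2)[0],key=cv2.contourArea)[:,0].astype(float)
P=onz(w,cn,64)[:,:2].astype(np.float32); r=cv2.minAreaRect(P); b=cv2.boxPoints(r); print('lid wrist',r,b.round(1).tolist())
m=mask(t,(0,0,0),(179,255,90),(110,200,155,262)); m=cv2.morphologyEx(m,cv2.MORPH_OPEN,np.ones((7,7),np.uint8))
if m.any():
  cn=max(cv2.findContours(m,0,2)[0],key=cv2.contourArea)[:,0].astype(float)
  r=cv2.minAreaRect(onz(t,cn,64)[:,:2].astype(np.float32)); print('lid top',r)
red=cen(mask(w,(172,150,90),(179,255,255),(200,260,120,170))|mask(w,(0,180,90),(3,255,255),(200,260,120,170)))
ora=cen(mask(w,(4,150,90),(16,255,255),(300,350,180,220)))
print(red,ora)
for n,k,a,b in [('tab',ora,(191.7,196.6),(264.4,172.7)),('pull',red,(158,229.3),(228.8,159.9))]:
    print(n,*[np.round(q,1) for q in tri([(w,k[0]),(t,a)])],*[np.round(q,1) for q in tri([(w,k[0]),(s,b)])],*[np.round(q,1) for q in tri([(w,k[0]),(t,a),(s,b)])])
E
```

```text
lid wrist ((514.099365234375, 193.95040893554688), (125.8027572631836, 186.76609802246094), 82.83043670654297) [[413.6000061035156, 143.1999969482422], [598.9000244140625, 119.9000015258789], [614.5999755859375, 244.6999969482422], [429.29998779296875, 268.0]]
lid top ((515.0447998046875, 186.95980834960938), (141.22958374023438, 188.26072692871094), 82.56501007080078)
((np.float64(229.42176870748298), np.float64(144.45578231292518)), 294, (np.int64(217), np.int64(241), np.int64(137), np.int64(153))) ((np.float64(326.73873873873873), np.float64(200.50675675675674)), 444, (np.int64(317), np.int64(336), np.int64(185), np.int64(213)))
tab [549.4 105.7  52.2] [0.2 0.2] [548.8 109.7  65.1] [0.8 0.8] [548.5 106.9  64.8] [2.8 3.5 1.7]
pull [466.9 177.8  84.4] [0.1 0.1] [467.  178.1  86.2] [0.1 0.1] [466.9 177.8  86.2] [0.3 0.4 0.2]
```

```bash
python3 -m pendant '{"dp":[[0.016,-0.024,0.045],[0.031,-0.0465,0.09],[0.031,-0.0465,0.13],[0.031,-0.0465,0.16],[0.031,-0.0465,0.178],[0.031,-0.0465,0.178]],"rotation":[[0,0,0],[0,0,0],[0,0,0],[0,0,0],[0,0,0],[0,0,0]]}' 0.05
python3 -m pendant '{"dp":[[0,0,0],[0,0,0],[0,0,0],[0,0,0],[0,0,0]],"rotation":[[0,0,0],[0,0,0],[0,0,0],[0,0,0],[0,0,0]]}' 0.0
python3 - <<'E'
from h import *
c=cap('wrist'); np.save('/tmp/w2.npy',c,allow_pickle=True); save(c,'w2.png'); print(T_tool().round(3)[:,3])
E
```

```text
time: 2.0
tool_pos: [463.8, 177.8, 71.5]
tcp_rot: [-3.138, 0.001, 1.452]
contact_force: [-0.9, 0.2, -0.9]
grip_width: 50.3
finger_force: 0.0
time: 2.62
tool_pos: [466.7, 177.6, 73.4]
tcp_rot: [3.139, -0.001, 1.451]
contact_force: [4.6, -1.0, 0.9]
grip_width: 19.5
finger_force: 30.0
[466.676 177.564  73.321   1.   ]
```

View pics/w2.png

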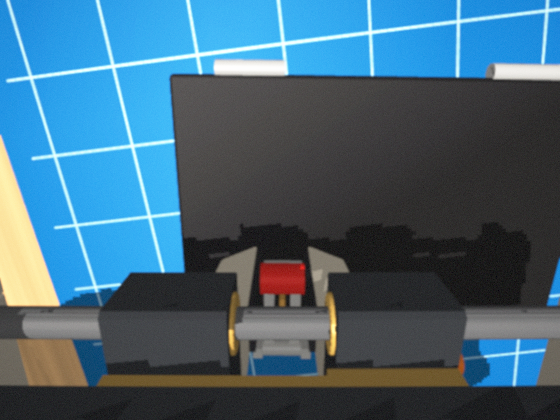

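The pull is pinched between the fingers at (282,278), width 19.5. Now I'll swing the hasp over along its arc (r 50.8).

```bash
python3 -m pendant '{"dp":[[-0.0035,0,-0.0075],[-0.008,0,-0.0147],[-0.0137,0,-0.021],[-0.0208,0,-0.0267],[-0.0285,0,-0.0307],[-0.0371,0,-0.0336],[-0.046,0,-0.0348],[-0.0547,0,-0.0344]],"rotation":[[0,0,0],[0,0,0],[0,0,0],[0,0,0],[0,0,0],[0,0,0],[0,0,0],[0,0,0]]}'
python3 -m pendant '{"dp":[[-0.0087,0,0.002],[-0.0169,0,0.0053],[-0.0245,0,0.010],[-0.031,0,0.0161],[-0.0365,0,0.0233],[-0.0405,0,0.031],[-0.0419,0,0.0345],[-0.0419,0,0.0345]],"rotation":[[0,0,0],[0,0,0],[0,0,0],[0,0,0],[0,0,0],[0,0,0],[0,0,0],[0,0,0]]}'
```

```text
time: 3.68
tool_pos: [460.0, 124.5, 109.1]
tcp_rot: [3.138, -0.004, 1.45]
contact_force: [-0.4, 5.4, 15.2]
grip_width: 19.6
finger_force: 30.0
time: 4.68
tool_pos: [454.0, 79.7, 73.4]
tcp_rot: [3.141, 0.003, 1.451]
contact_force: [-0.2, -12.5, 8.5]
grip_width: 19.4
finger_force: 30.0
```

```bash
python3 -m pendant '{"dp":[[0,0,0],[0,0,0],[0,0,-0.02],[0,0,-0.04],[0.015,0.045,-0.05],[0.034,0.090,-0.05],[0.034,0.090,-0.05]],"rotation":[[0,0,0],[0,0,0],[0,0,0],[0,0,0],[0,0,0],[0,0,0],[0,0,0]]}' 0.05
python3 - <<'E'
from h import *
c=cap('wrist'); t=cap('top'); s=cap('side'); np.save('/tmp/w3.npy',c,allow_pickle=True)
cv2.imwrite('pics/w3.png',np.hstack([c['pixels'][:,:,::-1],cv2.resize(t['pixels'][150:270,110:230,::-1],(240,210),interpolation=cv2.INTER_CUBIC).repeat(1,0) if 0 else np.vstack([cv2.resize(q,(240,210),interpolation=cv2.INTER_CUBIC) for q in (t['pixels'][155:260,110:230,::-1],s['pixels'][120:225,180:300,::-1])])]))
print(T_tool()[:3,3].round(1))
ora=cen(mask(c,(4,150,90),(16,255,255),(150,420,100,300))); print(ora)
E
```

```text
time: 5.55
tool_pos: [549.0, 105.5, 122.0]
tcp_rot: [3.141, -0.001, 1.452]
contact_force: [-0.5, 0.3, -0.6]
grip_width: 50.0
finger_force: 0.0
[545.5 104.7 121.8]
((np.float64(280.358940397351), np.float64(225.01324503311258)), 755, (np.int64(266), np.int64(295), np.int64(195), np.int64(238)))
```

View pics/w3.png

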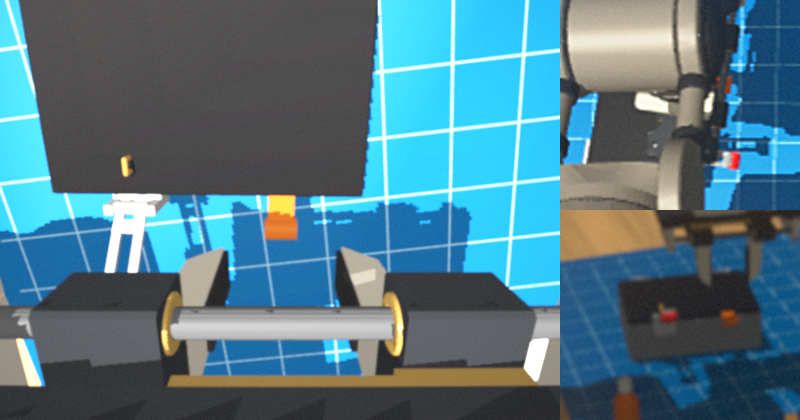

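The hasp hangs clear in front of the case: wrist (125,235), and the pull at inset (733,160). The tab's bar is at (281,229). I'll check its position and height from two wrist places.

```bash
python3 - <<'E'
from h import *
w3=np.load('/tmp/w3.npy',allow_pickle=True).item(); w1=np.load('/tmp/w1.npy',allow_pickle=True).item()
for c,w in ((w1,(305,350,180,220)),(w3,(260,300,190,245))):
    m=mask(c,(4,150,60),(16,255,255),w); print([(y,int(m[y].astype(bool).sum()),int(cv2.cvtColor(c['pixels'],cv2.COLOR_RGB2HSV)[y,m[y]>0,2].mean())) for y in range(w[2],w[3]) if m[y].any()])
print(tri([(w1,(326.5,206.5)),(w3,(281.5,229))]), onz(w3,[(281.5,229)],60))
goto((547.7,102.1,50),Rt(1.447))
E
```

```text
[(185, 16, 177), (186, 16, 251), (187, 16, 254), (188, 9, 253), (189, 8, 253), (190, 9, 252), (191, 11, 252), (192, 12, 252), (193, 12, 252), (194, 12, 254), (195, 8, 253), (196, 11, 245), (197, 13, 235), (198, 15, 228), (199, 13, 213), (200, 14, 204), (201, 19, 212), (202, 19, 205), (203, 20, 184), (204, 20, 164), (205, 20, 161), (206, 20, 164), (207, 20, 164), (208, 20, 162), (209, 20, 163), (210, 20, 177), (211, 20, 190), (212, 20, 183), (213, 11, 169)]
[(195, 26, 252), (212, 7, 250), (213, 11, 240), (214, 19, 240), (215, 21, 235), (216, 23, 234), (217, 25, 232), (218, 28, 227), (219, 30, 227), (220, 30, 226), (221, 30, 224), (222, 30, 225), (223, 30, 227), (224, 30, 229), (225, 30, 232), (226, 30, 234), (227, 30, 237), (228, 30, 238), (229, 30, 238), (230, 30, 236), (231, 30, 234), (232, 30, 231), (233, 30, 230), (234, 30, 227), (235, 30, 225), (236, 30, 222), (237, 30, 218), (238, 25, 197)]
(array([547.64814623, 102.60133025,  62.61470773]), [np.float64(0.42866181033459294), np.float64(0.428661810334548)]) [[547.66414965 101.13068033  60.        ]]
dp [-0.0023  0.0027  0.0718] rot [-0.003  0.     0.004] rows>= 1.2
```

```bash
python3 -m pendant '{"dp":[[-0.002,0.0025,0.03],[-0.002,0.0025,0.055],[-0.002,0.0025,0.071],[-0.002,0.0025,0.071]],"rotation":[[0,0,0],[0,0,0],[0,0,0],[0,0,0]]}' 0.05
python3 -m pendant '{"dp":[[0,0,0],[0,0,0],[0,0,0],[0,0,0],[0,0,0]],"rotation":[[0,0,0],[0,0,0],[0,0,0],[0,0,0],[0,0,0]]}' 0.0
```

```text
time: 6.2
tool_pos: [548.1, 102.2, 50.8]
tcp_rot: [-3.139, 0.0, 1.451]
contact_force: [-0.3, -0.8, 0.4]
grip_width: 50.0
finger_force: 0.0
time: 6.82
tool_pos: [547.9, 102.6, 51.9]
tcp_rot: [-3.138, 0.0, 1.451]
contact_force: [-6.0, 0.7, 5.0]
grip_width: 19.1
finger_force: 30.0
```

```bash
python3 -m pendant '{"dp":[[0.0011,0,-0.0182],[0.0044,0,-0.0361],[0.0098,0,-0.0535],[0.0172,0,-0.0702],[0.0265,0,-0.0858],[0.0377,0,-0.1002],[0.0505,0,-0.1132],[0.0648,0,-0.1245]],"rotation":[[0,0,0],[0,0,0],[0,0,0],[0,0,0],[0,0,0],[0,0,0],[0,0,0],[0,0,0]]}'
python3 -m pendant '{"dp":[[0.0156,0,-0.0096],[0.0321,0,-0.0172],[0.0495,0,-0.0227],[0.0674,0,-0.0262],[0.0856,0,-0.0275],[0.1038,0,-0.0266],[0.1217,0,-0.0235],[0.1276,0,-0.022]],"rotation":[[0,0,0],[0,0,0],[0,0,0],[0,0,0],[0,0,0],[0,0,0],[0,0,0],[0,0,0]]}'
```

```text
time: 7.82
tool_pos: [556.3, 166.9, 176.4]
tcp_rot: [-3.139, 0.001, 1.451]
contact_force: [-3.0, -0.9, -3.5]
grip_width: 19.5
finger_force: 30.0
time: 8.82
tool_pos: [573.3, 295.5, 198.9]
tcp_rot: [3.139, -0.002, 1.452]
contact_force: [-2.4, -0.2, 6.8]
grip_width: 19.2
finger_force: 30.0
```

```bash
python3 -m pendant '{"dp":[[0,0,0],[0,0,0],[0,0,-0.03],[0,0,-0.06],[-0.03,0,-0.06],[-0.08,-0.02,-0.055],[-0.12,-0.046,-0.05],[-0.12,-0.046,-0.05]],"rotation":[[0,0,0],[0,0,0],[0,0,0],[0,0,0],[0,0,-0.15],[0,0,-0.3],[0,0,-0.48],[0,0,-0.66]]}' 0.05
python3 -m pendant '{"dp":[[0,0,0],[0,0,0],[0,0,0],[0,0,0],[0,0,0],[0,0,0]],"rotation":[[0,0,-0.18],[0,0,-0.36],[0,0,-0.54],[0,0,-0.72],[0,0,-0.905],[0,0,-0.905]]}' 0.07
python3 - <<'E'
from h import *
c=cap('wrist'); t=cap('top'); s=cap('side'); np.save('/tmp/w4.npy',c,allow_pickle=True)
cv2.imwrite('pics/w4.png',np.hstack([c['pixels'][:,:,::-1],np.vstack([cv2.resize(q,(240,210),interpolation=cv2.INTER_CUBIC) for q in (t['pixels'][155:260,110:230,::-1],s['pixels'][100:205,180:300,::-1])])]))
print(c['T'].round(2).tolist(),get_obs()['joint_positions'].round(2))
E
```

```text
time: 9.82
tool_pos: [510.4, 177.3, 247.7]
tcp_rot: [-3.14, -0.0, 2.114]
contact_force: [0.5, 0.9, -0.6]
grip_width: 50.0
finger_force: 0.0
time: 10.58
tool_pos: [512.7, 179.5, 248.0]
tcp_rot: [3.141, 0.0, 3.014]
contact_force: [0.9, 0.2, -0.8]
grip_width: 70.2
finger_force: 0.0
[[0.13, -0.94, -0.3, 429.26], [0.99, 0.12, 0.04, 190.22], [0.0, -0.31, 0.95, 405.75], [0.0, 0.0, 0.0, 1.0]] [ 0.2   0.36  1.44  0.    1.34 -1.25]
```

View pics/w4.png

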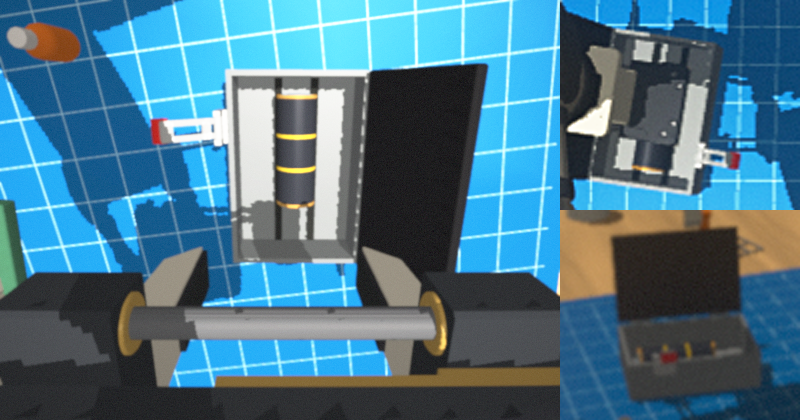

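The lid stands open and the hasp is off. The barrel's yellow rings are at (297,136) and (295,170), and its ends at (297,97) and (295,206). Next I'll locate the barrel from wrist and side.

```bash
python3 - <<'E'
from h import *
c=np.load('/tmp/w4.npy',allow_pickle=True).item(); s=cap('side')
def comps(c,lo,hi,win,a):
    n,l,st,ce=cv2.connectedComponentsWithStats(mask(c,lo,hi,win)); return [(ce[i].round(1).tolist(),st[i].tolist()) for i in range(1,n) if st[i,4]>=a]
W=comps(c,(20,120,120),(32,255,255),(265,330,85,215),10); print(W); print(comps(c,(8,120,120),(19,255,255),(265,330,85,215),10))
S=comps(s,(18,100,60),(34,255,255),(210,280,150,190),3); print(S)
cx=np.array([np.cos(np.radians(82.8)),np.sin(np.radians(82.8))]); cy=np.array([-cx[1],cx[0]])
def cf(P): P=np.atleast_2d(P); d=P[:,:2]-[514,194]; return np.c_[d@cx,d@cy,P[:,2]].round(1)
print('rings z45',cf(onz(c,[w[0] for w in W],45)))
print('ends z38',cf(onz(c,[(297,97),(295,206)],40)))
for w in W:
  for q in S:
    x,r=tri([(c,w[0]),(s,q[0])])
    if max(r)<4: print(w[0],q[0],cf(x),np.round(r,1))
E
```

```text
[([308.8, 96.7], [302, 95, 14, 4, 26]), ([289.1, 96.8], [283, 96, 14, 3, 22]), ([296.0, 136.3], [276, 133, 40, 7, 207]), ([295.7, 169.4], [277, 166, 38, 7, 192]), ([293.0, 205.9], [288, 205, 11, 3, 31])]
[([281.8, 96.7], [276, 94, 18, 5, 38]), ([312.4, 96.6], [305, 94, 12, 5, 21]), ([295.7, 204.2], [277, 201, 37, 7, 83])]
[([232.0, 168.5], [231, 167, 3, 4, 8]), ([243.6, 169.6], [242, 166, 4, 8, 22])]
rings z45 [[ 11.1  71.3  45. ]
 [ -7.3  71.3  45. ]
 [ -0.5  34.5  45. ]
 [ -0.5   2.   45. ]
 [ -2.9 -36.1  45. ]]
ends z38 [[  0.3  70.9  40. ]
 [ -0.7 -37.9  40. ]]
[296.0, 136.3] [232.0, 168.5] [[-0.6 34.  46.6]] [0.7 0.7]
[295.7, 169.4] [243.6, 169.6] [[-0.3 -0.1 38.9]] [0.7 0.7]
```

```bash
cat >> h.py <<'E'
YAW=3.016; PH=np.radians(19)
cx=np.array([np.cos(np.radians(82.8)),np.sin(np.radians(82.8))]); cy=np.array([-cx[1],cx[0]])
def cw(x,y,z): return np.r_[np.array([514,194])+x*cx+y*cy,z]
def cf(P): P=np.atleast_2d(P); d=P[:,:2]-[514,194]; return np.c_[d@cx,d@cy,P[:,2]].round(1)
E
python3 - <<'E'
from h import *
goto(cw(-35,-12,125.2),Rt(YAW,0,-PH)); print(Rt(YAW,0,-PH).as_matrix()[:,2]@np.r_[cx,0])
E
```

```text
dp [-0.0117 -0.0205  0.1229] rot [-0.331  0.001 -0.003] rows>= 2.0
0.325568153635347
```

```bash
python3 -m pendant '{"dp":[[-0.0117,-0.0205,0.03],[-0.0117,-0.0205,0.06],[-0.0117,-0.0205,0.095],[-0.0117,-0.0205,0.1229],[-0.0117,-0.0205,0.1229],[-0.0117,-0.0205,0.1229]],"rotation":[[-0.08,0,0],[-0.165,0,0],[-0.25,0,0],[-0.331,0,0],[-0.331,0,0],[-0.331,0,0]]}' 0.05
python3 - <<'E'
from h import *
o=get_obs(); print(cf(o['tool_pos']),o['tcp_rot'],o['joint_positions'].round(2))
goto(cw(0.8,-12,21.2),Rt(YAW,0,-PH))
c=cap('wrist'); s=cap('side'); np.save('/tmp/w5.npy',c,allow_pickle=True)
cv2.imwrite('pics/w5.png',np.hstack([c['pixels'][:,:,::-1],cv2.resize(s['pixels'][80:220,180:260,::-1],(240,420),interpolation=cv2.INTER_CUBIC)]))
w4=np.load('/tmp/w4.npy',allow_pickle=True).item()
n,l,st,ce=cv2.connectedComponentsWithStats(mask(c,(20,120,100),(32,255,255),(150,420,20,270)))
for i in range(1,n):
    if st[i,4]>60:
        print(ce[i].round(1),st[i],cf(onz(c,[ce[i]],45)),[(cf(x),np.round(r,1)) for q in ((296,136.3),(295.7,169.4)) for x,r in [tri([(c,ce[i]),(w4,q)])] if max(r)<3])
E
```

```text
time: 11.52
tool_pos: [522.4, 157.9, 126.4]
tcp_rot: [2.812, 0.002, 3.015]
contact_force: [0.1, 0.4, -0.6]
grip_width: 50.0
finger_force: 0.0
[[-34.7 -12.8 126.4]] [2.81153154e+00 1.59028169e-03 3.01504561e+00] [-0.04  0.45  1.72  0.4   0.98 -1.71]
dp [ 0.001  -0.0005  0.1111] rot [-0.002  0.002 -0.   ] rows>= 1.8
[288.8  82.9] [267  81  44   5 141] [[-2.1 71.2 45. ]] []
[281.4 141.3] [253 137  57   9 377] [[-7.  34.8 45. ]] [(array([[ 0.3, 31.6, 23.8]]), array([0.1, 0.1]))]
[281.3 188.9] [254 183  55  11 344] [[-7.   2.5 45. ]] [(array([[ 0.2, -3.3, 24.1]]), array([0.5, 0.5]))]
[290.8 239.3] [274 234  33   9  94] [[  0.1 -35.7  45. ]] []
```

View pics/w5.png

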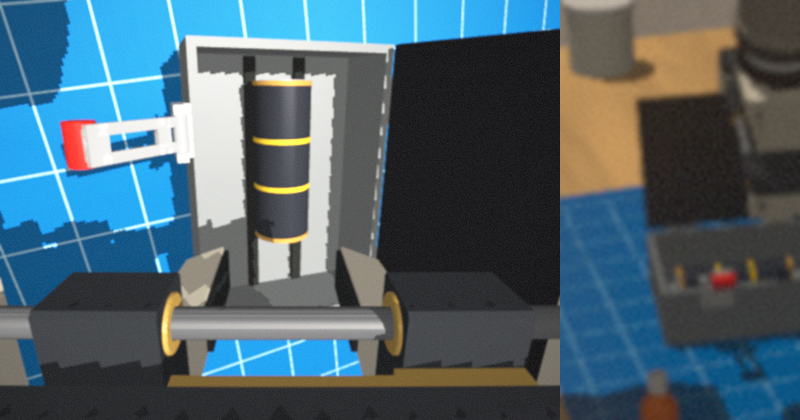

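The view shows the hasp off at (75,145), with the barrel between the fingers, axis column 281 against finger midline 282. Its axis triangulates to case x 0.3, z 24 (expected 25). The hasp would block the gripper body at the barrel's middle. I'll therefore pinch nearer the -y end, slide the barrel along the rails towards -y, and regrip at its middle.

```bash
python3 -m pendant '{"dp":[[0,0,0.04],[0,0,0.07],[0,0,0.09],[0,0,0.09]],"rotation":[[0,0,0],[0,0,0],[0,0,0],[0,0,0]]}' 0.05
python3 -m pendant '{"dp":[[0,0,0.010],[0,0,0.021],[0,0,0.021]],"rotation":[[0,0,0],[0,0,0],[0,0,0]]}' 0.05
python3 -m pendant '{"dp":[[0,0,0],[0,0,0],[0,0,0]],"rotation":[[0,0,0],[0,0,0],[0,0,0]]}' 0.0
python3 -c "
from h import *
print(cf(get_obs()['tool_pos']))"
```

```text
time: 12.12
tool_pos: [524.8, 187.9, 40.0]
tcp_rot: [2.811, -0.001, 3.018]
contact_force: [0.6, -0.1, -0.8]
grip_width: 49.9
finger_force: 0.0
time: 12.5
tool_pos: [525.6, 193.8, 19.7]
tcp_rot: [2.811, -0.001, 3.016]
contact_force: [0.5, -0.1, -0.1]
grip_width: 50.2
finger_force: 0.0
time: 12.88
tool_pos: [526.2, 193.6, 20.5]
tcp_rot: [2.81, 0.001, 3.016]
contact_force: [-0.2, 0.5, 1.2]
grip_width: 38.8
finger_force: 30.0
[[  1.2 -12.2  20.5]]
```

```bash
python3 -m pendant '{"dp":[[-0.009,0,0],[-0.018,0,0],[-0.027,0,0],[-0.035,0,0],[-0.035,0,0]],"rotation":[[0,0,0],[0,0,0],[0,0,0],[0,0,0],[0,0,0]]}'
python3 -m pendant '{"dp":[[0,0,0],[0,0,0],[0.01,0,0],[0.02,0,0],[0.03,0,0],[0.03,0,0]],"rotation":[[0,0,0],[0,0,0],[0,0,0],[0,0,0],[0,0,0],[0,0,0]]}' 0.05
python3 - <<'E'
from h import *
c=cap('wrist'); print(cf(get_obs()['tool_pos']))
n,l,st,ce=cv2.connectedComponentsWithStats(mask(c,(18,120,60),(32,255,255),(150,420,20,400)))
for i in range(1,n):
    if st[i,4]>60: print(ce[i].round(1),st[i],cf(onz(c,[ce[i]],43)))
save(c,'w6.png')
E
```

```text
time: 13.5
tool_pos: [562.3, 189.1, 20.5]
tcp_rot: [2.81, 0.002, 3.015]
contact_force: [0.5, 1.0, 1.7]
grip_width: 38.8
finger_force: 30.0
time: 14.25
tool_pos: [529.9, 193.3, 20.3]
tcp_rot: [2.811, -0.001, 3.016]
contact_force: [0.4, 0.1, -0.2]
grip_width: 50.2
finger_force: 0.0
[[  1.2 -16.7  20.4]]
[282.7 173.4] [234 159  96  22 843] [[-6.1 36.4 43. ]]
[280.8 264.2] [236 247  92  27 813] [[-6.9 -0.6 43. ]]
[394.5 323.4] [383 291  20  65 676] [[ 51. -42.  43.]]
[169.8 323.8] [161 292  21  64 684] [[-51.1 -18.2  43. ]]
[300.8 380.2] [ 167  368  253   19 2882] [[  2.8 -61.2  43. ]]
```

View pics/w6.png

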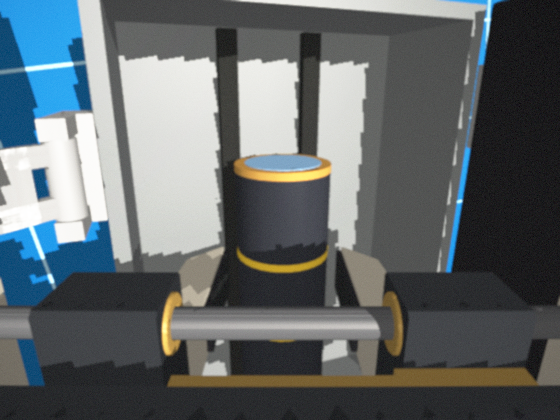

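The barrel slid back. Its front rim is at (283,170), one ring is at (281,266), and the tool is within about 1 mm of its middle. I'll grip and lift along the tool axis.

```bash
python3 -m pendant '{"dp":[[-0.001,0,0],[-0.001,0,0],[-0.001,0,0]],"rotation":[[0,0,0],[0,0,0],[0,0,0]]}' 0.0
python3 -m pendant '{"dp":[[0,0,-0.02],[0,0,-0.05],[0,0,-0.08],[0,0.01,-0.12],[0,0.02,-0.16],[0,0.02,-0.18],[0,0.02,-0.18]],"rotation":[[0,0,0],[0,0,0],[0,0,0],[0,0,0],[0,0,0],[0,0,0],[0,0,0]]}'
python3 - <<'E'
from h import *
c=cap('wrist'); s=cap('side'); t=cap('top'); print(cf(get_obs()['tool_pos']))
cv2.imwrite('pics/w7.png',np.hstack([c['pixels'][:,:,::-1],np.vstack([cv2.resize(q,(240,210),interpolation=cv2.INTER_CUBIC) for q in (t['pixels'][155:260,110:230,::-1],s['pixels'][90:195,180:300,::-1])])]))
np.save('/tmp/w7.npy',c,allow_pickle=True);np.save('/tmp/s7.npy',s,allow_pickle=True);np.save('/tmp/t7.npy',t,allow_pickle=True)
E
```

```text
time: 14.68
tool_pos: [532.6, 192.9, 20.5]
tcp_rot: [2.81, 0.001, 3.015]
contact_force: [0.8, 0.5, 0.5]
grip_width: 39.5
finger_force: 30.0
time: 15.55
tool_pos: [527.5, 153.2, 198.0]
tcp_rot: [2.811, 0.003, 3.015]
contact_force: [0.4, 1.4, -1.3]
grip_width: 39.4
finger_force: 30.0
[[-38.4 -17.1 195.5]]
```

View pics/w7.png

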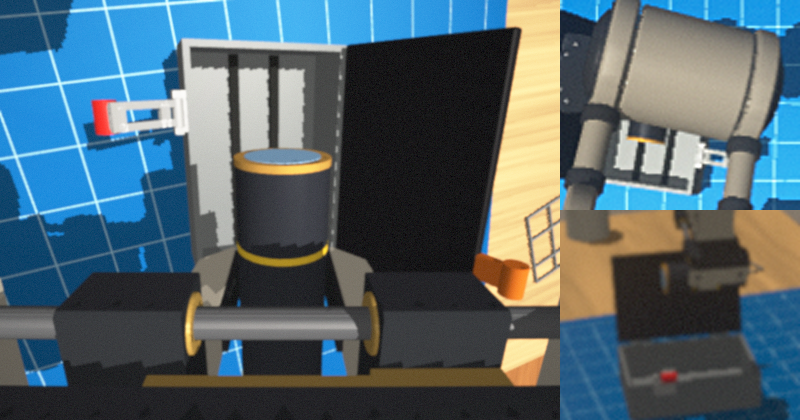

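The barrel is held, lifted clear of the case at (282,205). The lid is still up and the hasp is off at (105,117). That was my tenth picture, so I work from numbers now. Next I'll bring the tool upright near the stand and measure the stand from two wrist places.

```bash
python3 - <<'E'
from h import *
c=np.load('/tmp/w7.npy',allow_pickle=True).item()
hsv=cv2.cvtColor(c['pixels'],cv2.COLOR_RGB2HSV)
rows=[r for r in range(145,290) if 12<hsv[r,282,0]<33 and hsv[r,282,1]>110 and hsv[r,282,2]>100]; print(rows)
Tc=np.array(c['T_tool_cam'])
def ontool(uv,z):
    p=cv2.undistortPoints(np.array([[uv]],float),c['K'],c['dist'])[0,0]; d=Tc[:3,:3]@[p[0],-p[1],-1]; o=Tc[:3,3]; return (o+d*(z-o[2])/d[2]).round(1)
print(ontool((282,265.5),-24),ontool((282,180),-24),ontool((282,172),-24),ontool((282,157),-4))
goto((682,-161,210),Rt(2.955))
E
```

```text
[165, 166, 167, 168, 169, 170, 171, 172, 173, 174, 259, 260, 261, 262, 263, 264, 265, 266]
[ 14.7   0.2 -24. ] [ 49.8   0.1 -24. ] [ 52.9   0.1 -24. ] [54.6  0.2 -4. ]
dp [-0.194  -0.272  -0.1092] rot [ 0.331 -0.013  0.06 ] rows>= 5.6
```

```bash
python3 -m pendant '{"dp":[[-0.028,-0.039,-0.0156],[-0.0555,-0.078,-0.0312],[-0.083,-0.1165,-0.0468],[-0.111,-0.1555,-0.0624],[-0.1385,-0.194,-0.078],[-0.166,-0.233,-0.0936],[-0.194,-0.272,-0.1092],[-0.194,-0.272,-0.1092]],"rotation":[[0.047,0,0.009],[0.094,0,0.017],[0.142,0,0.026],[0.189,0,0.034],[0.236,0,0.043],[0.284,0,0.051],[0.331,-0.013,0.06],[0.331,-0.013,0.06]]}'
python3 - <<'E'
from h import *
c=cap('wrist'); np.save('/tmp/wB.npy',c,allow_pickle=True); save(c,'wB.png')
goto((667,-240,210),Rt(2.955))
def rep(c):
  for nm,lo,hi in [('green',(50,60,30),(90,255,140)),('brass',(10,100,90),(24,255,255))]:
    n,l,st,ce=cv2.connectedComponentsWithStats(mask(c,lo,hi,(0,560,0,270)))
    for i in range(1,n):
        if st[i,4]>200: print(nm,ce[i].round(1),st[i])
rep(c); print(proj(c,[[569,-180,22],[604,-187,62],[530,-172,62]]).round())
E
```

```text
time: 16.7
tool_pos: [683.0, -163.5, 208.7]
tcp_rot: [-3.141, -0.0, 2.952]
contact_force: [0.2, 0.2, -1.4]
grip_width: 39.2
finger_force: 30.0
dp [ 0.0005 -0.0799 -0.0011] rot [ 0.001 -0.001 -0.001] rows>= 1.3
green [241.9  60.1] [ 189    0   95  121 5364]
brass [232.8  97.2] [ 200   89   66   19 1132]
brass [281.5 166.2] [235 152  95  22 901]
brass [279.9 258.5] [237 245  90  22 653]
[[238.  53.]
 [233.  98.]
 [231. -10.]]
```

```bash
python3 -m pendant '{"dp":[[0.02,-0.04,0],[0.04,-0.08,0],[0.04,-0.08,0],[0.04,-0.08,0]],"rotation":[[0,0,0],[0,0,0],[0,0,0],[0,0,0]]}'
cat > look.py <<'E'
from h import *
import sys
c=cap('wrist'); np.save('/tmp/'+sys.argv[1]+'.npy',c,allow_pickle=True)
for nm,lo,hi in [('green',(50,60,30),(90,255,140)),('brass',(10,100,90),(24,255,255)),('white',(0,0,215),(179,40,255))]:
    n,l,st,ce=cv2.connectedComponentsWithStats(mask(c,lo,hi,(0,560,0,270)))
    for i in range(1,n):
        if st[i,4]>200: print(nm,ce[i].round(1),st[i])
print(proj(c,[[569,-180,22],[604,-187,62],[530,-172,62]]).round())
E
python3 look.py wA
python3 -m pendant '{"dp":[[0,0.05,0],[0,0.1,0],[0,0.1,0],[0,0.1,0]],"rotation":[[0,0,0],[0,0,0],[0,0,0],[0,0,0]]}'
python3 look.py wC
```

```text
time: 17.25
tool_pos: [628.5, -230.9, 211.3]
tcp_rot: [3.14, 0.002, 2.955]
contact_force: [0.1, -0.2, -2.2]
grip_width: 39.1
finger_force: 30.0
green [319.3  86.4] [ 279   27   93  137 4963]
brass [332.6  50.3] [ 298   39   69   22 1317]
brass [306.5 156.1] [ 235  138  125   36 1914]
brass [ 17.5 226.4] [   0  141   54  129 3486]
brass [279.9 258.4] [237 244  90  23 688]
white [326.2 100.5] [ 306   62   43   76 2872]
white [108.2 209. ] [  58  151   93  119 5742]
white [188.2 200.7] [165 189  56  23 701]
white [499.6 247.8] [ 480  230   40   37 1151]
[[325. 101.]
 [328. 148.]
 [333.  50.]]
time: 17.8
tool_pos: [647.4, -132.9, 211.5]
tcp_rot: [-3.141, 0.003, 2.957]
contact_force: [-0.2, -0.7, -1.3]
grip_width: 39.7
finger_force: 30.0
green [236.3  77.4] [ 166   26   93  125 3705]
green [179.2  98. ] [ 168   60   23   80 1338]
green [205.7 159.2] [176 156  57   7 309]
brass [201.4  49.3] [ 167   39   69   21 1233]
brass [242.4 155.6] [ 176  137  154   37 1974]
brass [280.4 258.5] [237 245  90  22 644]
white [ 62.6 211.2] [    0   136   133   134 13004]
white [396.3 247.6] [ 377  229   40   38 1167]
[[214. 101.]
 [208. 148.]
 [203.  50.]]
```

```bash
python3 - <<'E'
from h import *
A,B,C=[np.load(f'/tmp/w{k}.npy',allow_pickle=True).item() for k in 'ABC']
n=tri([(A,(332.6,50.3)),(C,(201.4,49.3))]); print('near V',n[0].round(1),np.round(n[1],1))
br=(10,100,90),(24,255,255)
fB=cen(mask(B,*br,(195,270,80,115))); fC=cen(mask(C,*br,(170,232,125,180))); fA=cen(mask(A,*br,(336,380,125,180))); print(fB,fC,fA)
f=tri([(B,(233,97.2)),(C,(209,fC[0][1])),(A,(327,fA[0][1]))]); print('far V',f[0].round(1),np.round(f[1],1))
m=(n[0]+f[0])/2; d=n[0]-f[0]; print('mid',m.round(1),'len',np.linalg.norm(d).round(1),'yaw',np.arctan2(d[1],d[0]).round(3),'V tops-plane onz60:')
for nm,c,w in (('A',A,(270,380,20,170)),('C',C,(160,260,20,170))):
    k=mask(c,(50,50,25),(95,255,150),w); cn=np.argwhere(k>0)[:,::-1].astype(float)
    for z in (0,22):
        r=cv2.minAreaRect(onz(c,cn,z)[:,:2].astype(np.float32)); print(nm,z,np.round(r[0],1),np.round(r[1],1),round(r[2],1))
    k=mask(c,(0,0,190),(179,60,255),w); cn=np.argwhere(k>0)[:,::-1].astype(float)
    if nm=='A': 
        r=cv2.minAreaRect(onz(c,cn,42)[:,:2].astype(np.float32)); print('bar',np.round(r[0],1),np.round(r[1],1),r[2])
E
```

```text
near V [ 530.  -172.8   65.7] [0.1 0.1]
((np.float64(232.80830388692578), np.float64(97.23674911660777)), 1132, (np.int64(200), np.int64(265), np.int64(89), np.int64(107))) ((np.float64(203.77224576271186), np.float64(146.0656779661017)), 944, (np.int64(176), np.int64(231), np.int64(137), np.int64(156))) ((np.float64(347.3126491646778), np.float64(147.84486873508354)), 419, (np.int64(336), np.int64(359), np.int64(139), np.int64(157)))
far V [ 603.9 -187.3   57.4] [0.6 0.6 0.5]
mid [ 566.9 -180.1   61.5] len 75.7 yaw 2.948 V tops-plane onz60:
A 0 [ 567.3 -178.4] [ 84.3 125.8] 78.7
A 22 [ 566.  -180.6] [ 79.2 118.3] 78.7
bar [ 558.4 -178.7] [34.8 79.8] 78.88134002685547
C 0 [ 566.4 -183.5] [ 84.3 125.7] 79.0
C 22 [ 566.3 -179.6] [ 79.3 118.2] 79.0
```

```bash
python3 -c "
from h import *
goto((566.3,-180.1,100),Rt(2.948))"
```

```text
dp [ 0.0713 -0.0605  0.1113] rot [-0.     0.003  0.008] rows>= 2.3
```

```bash
python3 -m pendant '{"dp":[[0.0357,-0.03,0.015],[0.0713,-0.0605,0.04],[0.0713,-0.0605,0.08],[0.0713,-0.0605,0.1113],[0.0713,-0.0605,0.1113],[0.0713,-0.0605,0.1113],[0.0713,-0.0605,0.1113]],"rotation":[[0,0.003,0.008],[0,0.003,0.008],[0,0.003,0.008],[0,0.003,0.008],[0,0.003,0.008],[0,0.003,0.008],[0,0.003,0.008]]}'
python3 - <<'E'
from h import *
for k in range(3):
    o=get_obs(); print(o['tool_pos'].round(1),o['tcp_rot'].round(4),o['contact_force'].round(1)); c=cap('wrist')
goto((566.3,-180.1,72),Rt(2.948))
n,l,st,ce=cv2.connectedComponentsWithStats(mask(c,(10,100,90),(24,255,255),(150,450,0,280)))
for i in range(1,n):
    if st[i,4]>100: print(ce[i].round(1),st[i],onz(c,[ce[i]],62).round(1))
print(proj(c,[[529.7,-172.8,62]]))
E
```

```text
time: 18.73
tool_pos: [567.1, -180.9, 101.9]
tcp_rot: [-3.141, 0.003, 2.947]
contact_force: [0.2, -0.1, -1.5]
grip_width: 39.1
finger_force: 30.0
[ 567.1 -180.9  101.9] [-3.1409e+00  2.9000e-03  2.9466e+00] [ 0.2 -0.1 -1.5]
[ 567.  -180.7  101.7] [-3.1410e+00  2.6000e-03  2.9467e+00] [ 0.5 -1.  -0.8]
[ 566.8 -180.5  101.5] [-3.1411e+00  2.1000e-03  2.9469e+00] [-0.1 -0.5 -1.2]
dp [0.0004 0.0003 0.0292] rot [-0.     0.002 -0.001] rows>= 0.5
[279.3 166.3] [ 233  150   98   35 1176] [[ 526.2 -173.8   62. ]]
[282.3 258.4] [238 243  90  24 814] [[ 580.4 -182.8   62. ]]
[[282.36806354 172.20515013]]
```

```bash
python3 -m pendant '{"dp":[[0,0,0.010],[0,0,0.020],[0,0,0.028],[0,0,0.028],[0,0,0.028]],"rotation":[[0,0,0],[0,0,0],[0,0,0],[0,0,0],[0,0,0]]}'
python3 -m pendant '{"dp":[[0,0,0.001],[0,0,0.002],[0,0,0.002],[0,0,0.002]],"rotation":[[0,0,0],[0,0,0],[0,0,0],[0,0,0]]}'
```

```text
time: 19.5
tool_pos: [566.2, -180.3, 72.2]
tcp_rot: [3.141, -0.0, 2.947]
contact_force: [-0.3, -0.2, -1.1]
grip_width: 39.3
finger_force: 30.0
time: 20.0
tool_pos: [566.3, -180.5, 70.6]
tcp_rot: [-3.141, 0.001, 2.947]
contact_force: [-0.4, -1.7, 2.0]
grip_width: 39.3
finger_force: 30.0
```

```bash
cat > st.py <<'E'
from h import *
F=[];P=[]
for k in range(5):
    cap('top'); o=get_obs(); F.append(o['contact_force']); P.append(o['tool_pos'])
f=np.mean(F,0); p=np.mean(P,0); T=T_tool(); print('F',f.round(2),'tool-axes F',(f@T[:3,:3]).round(2),'P',p.round(2),o['tcp_rot'].round(4),'t',o['time'])
E
python3 st.py
python3 -m pendant '{"dp":[[0,0,0.001],[0,0,0.0015],[0,0,0.0015],[0,0,0.0015]],"rotation":[[0,0,0],[0,0,0],[0,0,0],[0,0,0]]}'
python3 st.py
```

```text
F [-0.71 -1.13  2.54] tool-axes F [ 0.48 -1.25 -2.54] P [ 566.31 -180.49   70.48] [-3.1414e+00  5.0000e-04  2.9468e+00] t 20.25
time: 20.75
tool_pos: [566.3, -180.5, 68.9]
tcp_rot: [-3.141, 0.0, 2.947]
contact_force: [-0.1, -3.3, 3.6]
grip_width: 39.3
finger_force: 30.0
F [-0.33 -2.65  4.32] tool-axes F [-0.19 -2.67 -4.32] P [ 566.31 -180.45   68.85] [-3.1414e+00  5.0000e-04  2.9468e+00] t 21.0
```

A sideways force of -2.7 N along tool y means one side of the V is loaded. I'll shift towards -y of the tool.

```bash
python3 -m pendant '{"dp":[[0,-0.001,0],[0,-0.001,0],[0,-0.001,0]],"rotation":[[0,0,0],[0,0,0],[0,0,0]]}'
python3 st.py
python3 -m pendant '{"dp":[[0,-0.0005,0],[0,-0.0005,0],[0,-0.0005,0]],"rotation":[[0,0,0],[0,0,0],[0,0,0]]}'
python3 st.py
```

```text
time: 21.38
tool_pos: [566.1, -180.7, 68.7]
tcp_rot: [3.141, 0.0, 2.947]
contact_force: [1.6, 3.2, 3.8]
grip_width: 39.3
finger_force: 30.0
F [1.6  3.09 4.02] tool-axes F [-0.97  3.34 -4.02] P [ 566.06 -180.77   68.68] [ 3.1409e+00 -1.0000e-04  2.9468e+00] t 21.625
time: 22.0
tool_pos: [565.9, -180.9, 68.6]
tcp_rot: [3.14, -0.0, 2.947]
contact_force: [2.4, 5.9, 4.3]
grip_width: 39.5
finger_force: 30.0
F [2.46 5.77 4.3 ] tool-axes F [-1.3   6.14 -4.29] P [ 565.96 -180.91   68.64] [ 3.1402e+00 -2.0000e-04  2.9466e+00] t 22.25
```

```bash
python3 -m pendant '{"dp":[[0,0.001,0],[0,0.001,0],[0,0.001,0.001],[0,0.001,0.002],[0,0.001,0.002]],"rotation":[[0,0,0],[0,0,0],[0,0,0],[0,0,0],[0,0,0]]}'
python3 st.py
```

```text
time: 22.88
tool_pos: [566.0, -180.9, 66.9]
tcp_rot: [3.142, 0.0, 2.947]
contact_force: [0.3, 2.2, 6.4]
grip_width: 39.1
finger_force: 30.0
F [-0.02  2.33  6.41] tool-axes F [ 0.47  2.28 -6.41] P [ 566.01 -180.84   66.9 ] [ 3.1416 -0.      2.9467] t 23.125
```

```bash
python3 -m pendant '{"dp":[[0,0.0004,0.001],[0,0.0004,0.0018],[0,0.0004,0.0018],[0,0.0004,0.0018]],"rotation":[[0,0,0],[0,0,0],[0,0,0],[0,0,0]]}'
python3 st.py
```

```text
time: 23.62
tool_pos: [566.1, -180.8, 65.4]
tcp_rot: [-3.141, 0.0, 2.947]
contact_force: [-1.3, 1.8, 8.7]
grip_width: 39.6
finger_force: 30.0
F [-0.67  1.83  8.23] tool-axes F [ 1.01  1.66 -8.23] P [ 566.05 -180.79   65.4 ] [-3.1411e+00  2.0000e-04  2.9468e+00] t 23.875
```

```bash
python3 -m pendant '{"dp":[[0,0.0003,0.0003],[0,0.0003,0.0003],[0,0.0003,0.0003],[0,0.0003,0.0003]],"rotation":[[0,0,0],[0,0,0],[0,0,0],[0,0,0]]}'
python3 st.py
python3 - <<'E'
from h import *
c=cap('wrist'); Tc=np.array(c['T_tool_cam']); hsv=cv2.cvtColor(c['pixels'],cv2.COLOR_RGB2HSV)
rows=[r for r in range(145,290) if 12<hsv[r,282,0]<33 and hsv[r,282,1]>110 and hsv[r,282,2]>100]; print(rows)
T=c['T']; tx=T_tool()[:3,0]
for v in (np.mean([r for r in rows if r>240]),min(rows)):
    z=T_tool()[2,3]+24.5; X=onz(c,[(282,v)],z)[0]; print(v,((X-[566.3,-180.1,z])@tx).round(1))
t=cap('top'); s=cap('side'); w=np.load('/tmp/top.npy',allow_pickle=True).item()
for nm,uv in (('bottle',(242,271)),('jar',(251,127)),('rocket',(375,155))):
    u,v=uv; d=np.abs(t['pixels'][v-10:v+10,u-10:u+10].astype(int)-w['pixels'][v-10:v+10,u-10:u+10]).mean(); print(nm,d.round(1))
E
```

```text
time: 24.38
tool_pos: [566.1, -180.7, 65.2]
tcp_rot: [-3.141, 0.0, 2.947]
contact_force: [-1.0, 0.5, 8.8]
grip_width: 39.5
finger_force: 30.0
F [-0.56  1.03  8.44] tool-axes F [ 0.75  0.89 -8.44] P [ 566.09 -180.73   65.16] [-3.1407e+00  3.0000e-04  2.9469e+00] t 24.625
[165, 166, 167, 168, 169, 170, 171, 172, 173, 174, 258, 259, 260, 261, 262, 263, 264, 265, 266]
262.0 16.6
165 55.7
bottle 72.6
jar 10.6
rocket 16.9
```

Seated and pressed: ring at +16.6, end at +55.7, sideways 0.9 N, about 4.8 mm sunk. Before handing in, I'll check the bystanders, lid and hasp against the first pictures.

```bash
python3 - <<'E'
from h import *
s=cap('side'); s0=np.load('/tmp/side.npy',allow_pickle=True).item(); t=cap('top'); t0=np.load('/tmp/top.npy',allow_pickle=True).item()
def f(c,*a):
    m=mask(c,*a); return (np.round(cen(m)[0],1),cen(m)[1:]) if m.any() else None
for c in (s0,s): print('bottle',f(c,(0,150,60),(14,255,255),(200,226,200,236)),'jar',f(c,(0,0,110),(179,60,255),(335,360,185,215)),'rocket diff')
for c in (t0,t): print('rocket',f(c,(0,0,0),(179,255,120),(350,405,130,180)),'jar',f(c,(0,0,225),(179,40,255),(238,264,112,140)))
print('hasp/lid', f(s,(172,100,60),(179,255,255),(180,300,100,210)), f(s,(0,0,0),(179,255,50),(190,300,90,160)), f(s0,(0,0,0),(179,255,50),(190,300,90,150)))
E
```

```text
bottle (array([212.6, 221.1]), (161, (np.int64(208), np.int64(217), np.int64(212), np.int64(231)))) jar (array([345.7, 194.4]), (124, (np.int64(338), np.int64(354), np.int64(189), np.int64(205)))) rocket diff
bottle (array([213. , 221.7]), (169, (np.int64(208), np.int64(218), np.int64(212), np.int64(231)))) jar (array([345.7, 195.9]), (155, (np.int64(339), np.int64(354), np.int64(189), np.int64(208)))) rocket diff
rocket None jar (array([250.7, 125.2]), (186, (np.int64(243), np.int64(258), np.int64(118), np.int64(132))))
rocket (array([357.2, 170.1]), (59, (np.int64(350), np.int64(362), np.int64(158), np.int64(179)))) jar (array([250.7, 125.3]), (191, (np.int64(243), np.int64(258), np.int64(118), np.int64(134))))
hasp/lid (array([233.7, 174.3]), (9, (np.int64(231), np.int64(236), np.int64(173), np.int64(175)))) (array([238.7, 131.8]), (2391, (np.int64(208), np.int64(299), np.int64(91), np.int64(154)))) None
```

Nothing has moved (bottle, jar), the lid is up, the hasp is off, and the barrel is held pressed, so I'm handing in.

```bash
python3 -c "
from plant import workorder
print(workorder.close_job())"
```

```text
the job is handed in; nothing more can be done
None
```

The job is handed in: hasp swung off, lid left standing open, and barrel laid centred in the 80x120 stand, held pressed about 4.8 mm with under 1 N sideways; the bottle and jar measured unmoved, but I didn't get a clear measurement on the rocket, which I never went near.

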